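Ratchet a mould press down tight and set its sprung brake

TASK

Tighten the green mould press: work its red-gripped ratchet handle back and forth between the two stop studs until the bolt is screwed fully home (it will go no further, and the red tab on its flange points at the white mark on the bridge, with the pressure plate down on the plaster mould). Then set the brake: push the yellow pin along its slot towards the bolt against its spring, move it sideways into the notch, and let go so that it stays there. Do not disturb the jugs, bottle, tin, tubs and brush standing round about.

Things in the scene. Friction and masses are not known exactly. Their poses are not given: they have to be found in the camera images.
- press: Green steel mould press, fixed to the table. Origin: on the bolt's axis, at table height; x points from the handle side to the brake side, z up, y left of x. Base 220 x 230 x 16 mm (x -90 to 130). On it a cream plaster mould (top z 84 mm), an aluminium pressure plate and a green bridge plate: x -52 to 118, y +-100, top z 128 mm. Four tie-rod ends on the bridge reach z 135 mm.
- bolt_axis (a point): Bridge's top face on the bolt's axis (press x = y = 0, z 128 mm); axes as the press's. Round it: the bolt's dark flange, radius 36 mm, top z 138 mm, with small teeth and a red tab on its rim; a white mark on the bridge at press y +55 mm; two steel stop studs, radius 6 mm, top z 162 mm, at press x -33, y +-50 mm, between which the handle's arm swings; the grey brake gate, top z 140 mm, at +x.
- bolt (a joint): Angle of the bolt, rad; grows as it is tightened, clockwise from above. It starts between 0.1 and 1.6; at 4.2 it is hard home: the pressure plate (2.4 mm down per rad) is on the mould and the red tab points at the white mark. Friction about 0.45 N m (4 N at the grip). It stays where it is left; the handle can only tighten it.
- handle (a joint): Ratchet handle's angle about the bolt, rad, -0.75 to 0.75 (arm at a stud). 0: arm along the press's -x; grows clockwise from above (arm's end to press +y). Arm 16 mm wide, top z 158 mm. Growing carries the bolt along; swinging back clicks freely over teeth 0.393 rad apart, so up to a tooth is lost per reversal: a 1.4 rad swing gains 1.0 to 1.3. Starts within +-0.7, stays where left.
- grip_mid (a point): Middle of the red upright grip at the end of the handle, 125 mm from the bolt's axis, at z 188 mm. The grip is a cylinder 22 mm in diameter from z 160 to 204 mm, free to spin on its own axis. Moves with the handle.
- brake (a joint): Travel of the sprung brake slide, m: 0 at rest, grows as the pin is pushed towards the bolt (press -x), limit 0.027. Its spring pushes back with 2 N at rest, 7 N at full travel, and throws it back to 0 when let go anywhere but in the notch. In the notch it rests at about 0.0215.
- brake_pin (a joint): Sideways travel of the brake's pin, m: 0 in the slot, grows along the press's +y, limit 0.013. The pin goes into the notch (beyond 0.003) only while joint brake is above about 0.022; there the spring holds it against the notch's shoulder. Sliding sideways takes about 1 N.
- pin_mid (a point): Middle of the yellow upright pin of the brake: 16 mm in diameter, from z 144 to 182 mm; this point at z 164 mm. At rest it stands at x +96 mm, y 0 in the press's frame; set in the notch at about x +74.5, y +13 mm.
- jug_a: Clay jug with dark bands, 84 mm in diameter, 105 mm high, with an ear handle to 56 mm from its axis. Origin: centre of its foot. Leave it alone.
- jug_b: Clay jug with green bands, 80 mm in diameter, 100 mm high, ear to 54 mm from its axis. Origin: centre of its foot. Leave it alone.
- jug_c: Clay jug with blue bands, 90 mm in diameter, 110 mm high, ear to 60 mm from its axis. Origin: centre of its foot. Leave it alone.
- squeeze_bottle: Orange bottle with a red cap, 66 mm in diameter, 210 mm high: taller than the press. Origin: centre of its underside. Leave it alone.
- tin: Red tin with a yellow band, 105 mm in diameter, 118 mm high. Origin: centre of its underside. Leave it alone.
- black_tub: Black paint tub standing on the tin, 90 mm in diameter, 60 mm high. Origin: centre of its underside. Leave it alone.
- white_tub: White paint tub with a brush in it, 88 mm in diameter, 58 mm high (brush end to 115 mm). Origin: centre of its underside. Leave it alone.
- brush: Paint brush lying on the table before the press, 205 mm long, 12 mm thick. Origin: on the table under its middle; it lies along its x axis. Leave it alone.

How it is judged:
By the outcome, as a careful person would: the job done as asked, in the order asked, and still so for the second after the job is handed in, with the robot touching nothing.
It also fails if it takes over 72 s, if anything falls off the work surface, if the arm or the gripper's body presses on something with over 40 N, if the wrist force passes 120 N, or if a joint passes its speed limit or range.

ROBOT

A 6-joint arm with a two-finger parallel gripper is mounted at the origin on the work surface. World frame = base frame: x ahead of the robot, y to its left, z up, the work surface at z = 0. Lengths are in m, angles in rad, forces in N, time in s.
With the tool pointing down it reaches from about 0.35 to 0.975 m from the base axis. Payload 4.9 kg.
Tool frame: the origin (TCP) lies on the front face of the gripper's body, between the roots of the fingers; the fingertips stand ctrl.finger_overhang ahead of it and the grasp point (between the pads) lies 54 mm ahead of it (ctrl.finger_overhang is the distance from the TCP to the fingertips, in m); z points along the fingers, y is the line along which they close (so a half turn about z gives the same grasp; the last joint's range is limited). The gripper opens to 85 mm and grips with 20 to 120 N. Pads are 22 mm wide; open, the fingers measure 114 mm over their backs; the gripper's body (76 mm by 85 mm) begins 54 mm behind the grasp point. The pads swing forward as they close: fully open they stand 13 mm farther back than shut.
Start: joints at [-1.386, 0.053, 1.613, -0, 1.476, -0.119], TCP at [0.187, -0.596, 0.304] pointing down, gripper open.
Joint ranges: [-3.01, 3.01], [-1.01, 2.22], [0.06, 2.58], [-1.02, 4.17], [0.09, 2.62], [-3.14, 3.14]. Speed limits (rad/s): [2.57, 2.57, 3.14, 3.14, 3.14, 3.14].

INTERFACE

Orientations are given as a rotation vector (axis times angle).
In Python, from station import ctrl, vision gives the robot as it stands. The module is installed in compiled form; this text tells all that it offers.
- The arm moves only by the tool drive_tool, never from a script. Its argument "rows" is a list of rows, each a list of 2 entries, a list of its own where there are three numbers: the shift along the tool's x, y, z in m, then the turn about the tool's z in rad. A call has 1 to 10 rows; each row shifts and turns the commanded pose from where the row before left it, along the tool's axes as they then stand; what a row does not reach is not made up. A row lasts 1/10 s, in which the tool goes at most 50 mm and 8.59 degrees, less where a joint would pass 70% of its speed; a pose out of reach is approached as far as the arm can. A call with a gripper value outside its range is refused whole. "jaw" is the closure, from 0 (fully open) to 1 (shut), set as the call begins (left out, the last holds). The fingers move at their own pace and stop on an object; "grip_force" is the grip in N (left out, the last holds). Time passes only in rows, so rows that do not move let the fingers close. It gives the time, the measured TCP pose, the force, the opening and the grip force at its end, in the units of the state.
- ctrl.get_obs(): the state, without advancing time (a new reading comes with each control period).
- vision.get_image(name): name is "side" or "top"; returns a dict with "image" (420x560x3 uint8, blue, green, red), "vertical_fov" (degrees; the focal length in pixels is half the picture's height over the tangent of half this angle, whatever the lens; pixels are square), "cx", "cy" (the principal point, pixels), "R" (3x3) and "t" (3): a world point X has camera coordinates R X + t. Camera axes: x right, y down, z forward; pixel columns grow to the right and rows downward; lengths in m; the calibration is good to about 2 mm. A picture is of the moment at which its call begins. There is no depth.
- ctrl.finish_job(): hands the job in; it is judged then, once.
The state is a dict: "t": time; "q": joint angles; "dq": joint speeds; "effort": joint torques, N m; "tool_pos": TCP position; "tool_rot": TCP orientation; "contact_force": force on the tool from outside, world axes, zero at the start; "wrist_torque": the same for the moment, N m; "opening": finger opening in m; "grip_force": force on a finger pad.
Only numpy, scipy, OpenCV 4.12 (cv2) and the standard library are available. Lean on these libraries where they do the work, as an engineer would, in place of code of your own. Each camera call takes 0.05 s, during which the arm holds its last target. There are 200 camera calls.

## Working session

There is one attempt and no reset: what is moved stays moved. The work goes in short steps, Python scripts to look and compute and a tool call to move; the robot and the scene stay as the last step left them, time stands still between calls to the robot, and variables do not carry over. Pictures are saved under pics/ and viewed, at most 10 in all, crops included, and the job is handed in when it is done.

Besides the shell and the picture viewer there is one more tool, called after "Request:" by a JSON object that holds its "op" and its "data", one argument or row to a line. drive_tool: Moves the arm, as the interface text tells. Its arguments: {"type":"object","properties":{"rows":{"type":"array","items":{"type":"array"}},"jaw":{"type":"number"},"grip_force":{"type":"number"}},"required":["rows"]}

```bash
mkdir -p pics; cat > h.py <<'E'
import numpy as np, cv2
from station import ctrl, vision
from scipy.spatial.transform import Rotation as Ro
def snap(n,fn):
    d=vision.get_image(n); cv2.imwrite('pics/'+fn,d['image']); return d
def K(d):
    h=d['image'].shape[0]; f=h/2/np.tan(np.radians(d['vertical_fov'])/2)
    return f
def proj(d,X):
    c=np.asarray(d['R'])@np.asarray(X,float)+np.asarray(d['t']); f=K(d); return d['cx']+f*c[0]/c[2], d['cy']+f*c[1]/c[2]
def onz(d,u,v,z):
    R=np.asarray(d['R']);t=np.asarray(d['t']);f=K(d)
    o=-R.T@t; r=R.T@np.array([(u-d['cx'])/f,(v-d['cy'])/f,1]); return o+r*(z-o[2])/r[2]
E
python3 - <<'E'
from h import *
for n in('top','side'):
    d=snap(n,n+'0.png'); print(n,d['vertical_fov'],d['cx'],d['cy'],(-np.asarray(d['R']).T@d['t']).round(3),np.asarray(d['R']).round(3).tolist())
o=ctrl.get_obs(); print(o,ctrl.finger_overhang)
print(Ro.from_rotvec(o['tool_rot']).as_matrix().round(3))
E
```

```text
top 53.902233484593154 281.6102660159828 209.50499920604082 [ 0.383 -0.012  1.246] [[-0.024, -1.0, 0.005], [-0.983, 0.022, -0.183], [0.183, -0.009, -0.983]]
side 56.90924898620223 272.3749464387437 210.02491596464466 [0.12  0.768 1.126] [[-0.843, -0.538, 0.02], [-0.407, 0.611, -0.68], [0.353, -0.581, -0.733]]
{'t': 0.1, 'q': array([-1.38600233e+00,  5.32907900e-02,  1.61416117e+00,  1.04530856e-05,
        1.47598565e+00, -1.19021018e-01]), 'dq': array([ 8.89929768e-04, -3.35032482e-03, -3.03761609e-03,  2.95912088e-05,
        1.52755156e-03, -4.24498174e-04]), 'effort': array([ 4.85125784e-04, -3.94902670e+01, -3.71361423e+01, -1.06468553e-04,
        3.91143825e-03,  3.14837820e-06]), 'tool_pos': array([ 0.18688738, -0.59595567,  0.30278318]), 'tool_rot': array([-3.10359195e+00, -4.75117565e-01,  7.89077328e-05]), 'contact_force': array([ 0.7471384 ,  0.12294163, -1.09452033]), 'wrist_torque': array([-0.01994271,  0.038303  ,  0.01270121]), 'grip_force': 0.0, 'opening': 0.0852346686491516} 0.0726
[[ 0.954  0.299 -0.   ]
 [ 0.299 -0.954  0.002]
 [ 0.    -0.002 -1.   ]]
```

View pics/top0.png

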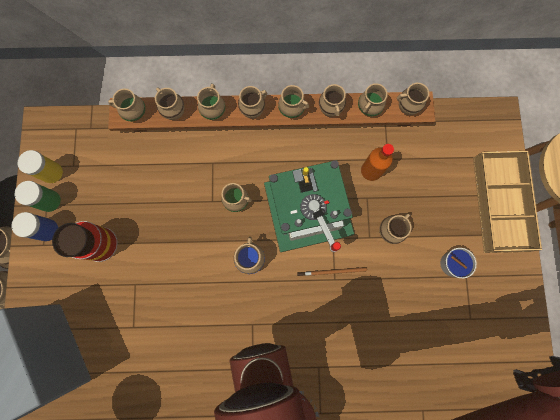

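View pics/side0.png

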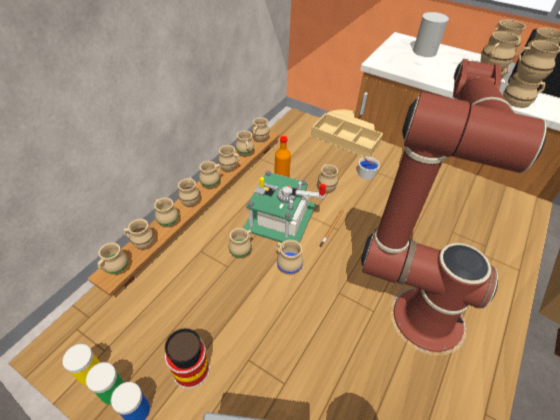

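```bash
python3 - <<'E'
from h import *
a=cv2.imread('pics/top0.png')[148:258,255:365]; b=cv2.imread('pics/side0.png')[155:265,235:345]
cv2.imwrite('pics/c0.png',np.hstack([cv2.resize(x,(400,400),interpolation=cv2.INTER_CUBIC) for x in(a,b)]))
E
```

```text
(no output)
```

View pics/c0.png

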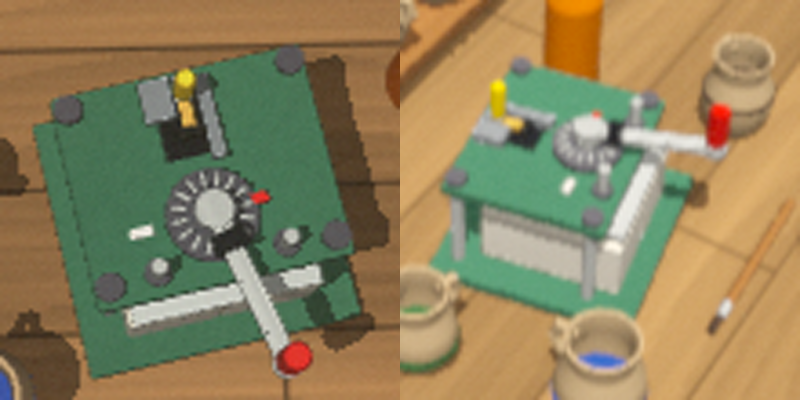

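```bash
cat > fit.py <<'E'
from h import *
from scipy.optimize import least_squares
s=400/110
P={'pin':(96,0,182),'sL':(-33,50,162),'sR':(-33,-50,162),'mark':(0,55,128),'fl':(0,0,138)}
ob=[('top','pin',185,74),('top','sL',159,265),('top','sR',291,234),('top','mark',141,232),('top','fl',211,213),('top','grip',297,352),
('side','pin',98,86),('side','sR',236,101),('side','sL',204,168),('side','mark',168,186),('side','grip',320,109)]
D={n:vision.get_image(n) for n in('top','side')}
off={'top':(255,148),'side':(235,155)}
def pt(p,n):
    x0,y0,th,h=p; 
    q=np.array((-125*np.cos(h),125*np.sin(h),204) if n=='grip' else P[n])/1000
    c,s_=np.cos(th),np.sin(th); return [x0+c*q[0]-s_*q[1],y0+s_*q[0]+c*q[1],q[2]]
def res(p): return np.concatenate([np.array(proj(D[c],pt(p,n)))-np.array([off[c][0]+u/s-.5+.5/s,off[c][1]+v/s-.5+.5/s]) for c,n,u,v in ob])
r=least_squares(res,[.55,-.08,.2,-.3]); print(r.x.round(4)); print(r.fun.reshape(-1,2).round(2).tolist())
E
python3 fit.py
python3 - <<'E'
from h import *
d=vision.get_image('top')
for n,u,v,z in [('bottle',378,160,.15),('jugc rim',247,258,.11),('jugb',234,195,.1),('jugb?right',396,229,.105),('brushL',297,272,.006),('brushR',367,268,.006)]: print(n,onz(d,u,v,z).round(3))
E
```

```text
[ 0.5972 -0.1081  0.2088 -0.2072]
[[0.01, 0.46], [0.11, -0.21], [0.2, -0.18], [-0.11, -0.31], [0.31, -0.28], [0.38, 0.43], [-0.25, 0.09], [-0.14, 0.35], [-0.19, 0.26], [-0.08, 0.46], [0.01, 0.33]]
bottle [ 0.72  -0.292  0.15 ]
jugc rim [0.462 0.076 0.11 ]
jugb [0.641 0.112 0.1  ]
jugb?right [ 0.533 -0.34   0.105]
brushL [ 0.424 -0.065  0.006]
brushR [ 0.431 -0.273  0.006]
```

```bash
cat > rel.py <<'E'
import sys
from h import *
# usage: rel.py press_x press_y(mm) tcp_z yaw_rel_press -> shift in tool axes, turn
X0,Y0,TH=0.5972,-0.1081,0.2088
def rel(px,py,z,yaw):
    o=ctrl.get_obs(); R=Ro.from_rotvec(o['tool_rot']).as_matrix()
    c,s=np.cos(TH),np.sin(TH); w=np.array([X0+c*px-s*py,Y0+s*px+c*py,z])
    cur=np.arctan2(R[1,0],R[0,0]); q=np.array([[c,s],[-s,c]])@(o['tool_pos'][:2]-[X0,Y0])
    print('t',round(o['t'],2),'press xy',q.round(4),'z',o['tool_pos'][2].round(4),'handle',np.arctan2(q[1],-q[0]).round(3),'r',np.hypot(*q).round(4),'yawrel',(cur-TH).round(3),'q6',o['q'][5].round(2),'F',o['contact_force'].round(1),'open',round(o['opening'],4))
    print('shift',(R.T@(w-o['tool_pos'])).round(4),'turn',(cur-TH-yaw).round(3))
def handle(h,z): rel(-.125*np.cos(h),.125*np.sin(h),z,-h)
if __name__=='__main__':
    a=list(map(float,sys.argv[1:]))
    handle(*a) if len(a)==2 else rel(*a)
E
```

Request:
{"op": "drive_tool", "data": {
  "rows": [
    [[0.034,-0.027,0],0],
    [[0.034,-0.027,0],0],
    [[0.034,-0.027,0],0],
    [[0.034,-0.027,0],0],
    [[0.034,-0.027,0],0],
    [[0.034,-0.027,0],0],
    [[0.034,-0.027,0],0],
    [[0.034,-0.027,0],0],
    [[0.034,-0.027,0],0],
    [[0.034,-0.027,0],0]
  ]
}}

```text
t: 1.25
tool_pos: [0.4313, -0.2354, 0.304]
tool_rot: [3.105, 0.475, 0.001]
contact_force: [0.5, -1.0, 0.7]
opening: 0.0854
grip_force: 0.0
```

```bash
python3 rel.py -0.207 0.303
```

```text
t 1.25 press xy [-0.1887 -0.0901] z 0.304 handle -0.445 r 0.2091 yawrel 0.095 q6 0.62 F [ 0.5 -1.   0.7] open 0.0854
shift [ 0.0722 -0.0578  0.001 ] turn -0.112
```

Request:
{"op": "drive_tool", "data": {
  "rows": [
    [[0.036,-0.029,0],0],
    [[0.036,-0.029,0],0],
    [[0,0,0],-0.112],
    [[0,0,0],0]
  ]
}}

```text
t: 1.65
tool_pos: [0.4824, -0.1589, 0.3037]
tool_rot: [-3.073, -0.653, 0.001]
contact_force: [-0.1, -0.4, 0.4]
opening: 0.0851
grip_force: 0.0
```

```bash
python3 rel.py -0.207 0.246; python3 - <<'E'
from h import *
ims=[snap(n,n+'1.png')['image'] for n in('top','side')]
cv2.imwrite('pics/c1.png',np.hstack([cv2.resize(x,(400,400),interpolation=cv2.INTER_CUBIC) for x in(ims[0][148:288,245:385],ims[1][115:255,245:385])]))
E
```

```text
t 1.65 press xy [-0.1228 -0.0259] z 0.3037 handle -0.208 r 0.1255 yawrel 0.21 q6 0.69 F [-0.1 -0.4  0.4] open 0.0851
shift [ 0.0005 -0.0001  0.0577] turn 0.003
```

View pics/c1.png

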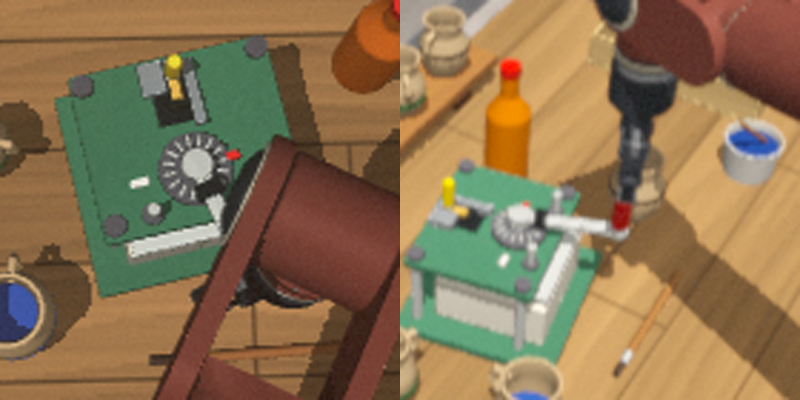

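The side view shows the fingers directly above the red grip (crop about 622,205). I'll descend and close.

Request:
{"op": "drive_tool", "data": {
  "rows": [
    [[0,0,0.028],0],
    [[0,0,0.028],0],
    [[0,0,0],0]
  ]
}}

```text
t: 2.05
tool_pos: [0.4794, -0.1601, 0.2434]
tool_rot: [-3.07, -0.642, 0.01]
contact_force: [-0.3, 0.2, -0.7]
opening: 0.0858
grip_force: 0.0
```

Request:
{"op": "drive_tool", "data": {
  "rows": [
    [[0,0,0],0],
    [[0,0,0],0],
    [[0,0,0],0],
    [[0,0,0],0],
    [[0,0,0],0],
    [[0,0,0],0],
    [[0,0,0],0],
    [[0,0,0],0]
  ],
  "jaw": 1,
  "grip_force": 30
}}

```text
t: 2.85
tool_pos: [0.4824, -0.1604, 0.2492]
tool_rot: [3.073, 0.648, 0.002]
contact_force: [-1.0, 0.2, 5.7]
opening: 0.0208
grip_force: 29.5
```

```bash
python3 rel.py -0.207 0.246
```

```text
t 2.85 press xy [-0.1231 -0.0274] z 0.2492 handle -0.219 r 0.1261 yawrel 0.207 q6 0.69 F [-1.   0.2  5.7] open 0.0208
shift [ 0.0011 -0.0015  0.0032] turn 0.0
```

Request:
{"op": "drive_tool", "data": {
  "rows": [
    [[0.001,0,-0.003],0],
    [[0.0011,-0.0168,0],0.135],
    [[0.0011,-0.0168,0],0.135],
    [[0.0011,-0.0168,0],0.135],
    [[0.0011,-0.0168,0],0.135],
    [[0.0011,-0.0168,0],0.135],
    [[0.0011,-0.0168,0],0.135],
    [[0.0011,-0.0168,0],0.135],
    [[0,0,0],0]
  ]
}}

```text
t: 3.75
tool_pos: [0.4888, -0.0452, 0.2494]
tool_rot: [-3.033, 0.818, 0.003]
contact_force: [0.4, -0.5, -3.9]
opening: 0.0205
grip_force: 30.5
```

```bash
python3 rel.py -0.72 0.25
```

```text
t 3.75 press xy [-0.093  0.084] z 0.2494 handle 0.735 r 0.1253 yawrel -0.736 q6 1.85 F [ 0.4 -0.5 -3.9] open 0.0205
shift [ 0.111   0.1241 -0.0008] turn -1.456
```

Request:
{"op": "drive_tool", "data": {
  "rows": [
    [[0.0013,0.018,0],-0.145],
    [[0.0013,0.018,0],-0.145],
    [[0.0013,0.018,0],-0.145],
    [[0.0013,0.018,0],-0.145],
    [[0.0013,0.018,0],-0.145],
    [[0.0013,0.018,0],-0.145],
    [[0.0013,0.018,0],-0.145],
    [[0.0013,0.018,0],-0.145],
    [[0.0013,0.018,0],-0.145],
    [[0.0013,0.018,0],-0.145]
  ]
}}

```text
t: 4.75
tool_pos: [0.5205, -0.2087, 0.2494]
tool_rot: [-2.805, -1.406, 0.001]
contact_force: [1.7, 2.9, -2.8]
opening: 0.0212
grip_force: 30.6
```

```bash
python3 rel.py -0.73 0.25
```

```text
t 4.75 press xy [-0.0958 -0.0825] z 0.2494 handle -0.711 r 0.1265 yawrel 0.721 q6 0.13 F [ 1.7  2.9 -2.8] open 0.0212
shift [ 0.0015  0.0024 -0.0006] turn -0.009
```

Request:
{"op": "drive_tool", "data": {
  "rows": [
    [[0.0005,0.0,0],0],
    [[0.0013,-0.018,0],0.145],
    [[0.0013,-0.018,0],0.145],
    [[0.0013,-0.018,0],0.145],
    [[0.0013,-0.018,0],0.145],
    [[0.0013,-0.018,0],0.145],
    [[0.0013,-0.018,0],0.145],
    [[0.0013,-0.018,0],0.145],
    [[0.0013,-0.018,0],0.145],
    [[0.0013,-0.018,0],0.145]
  ]
}}

```text
t: 5.75
tool_pos: [0.4802, -0.0623, 0.2495]
tool_rot: [3.079, -0.61, -0.001]
contact_force: [3.4, -6.1, -8.1]
opening: 0.0207
grip_force: 30.2
```

Request:
{"op": "drive_tool", "data": {
  "rows": [
    [[0.001,-0.015,0],0.12],
    [[0,0,0],0]
  ]
}}

```text
t: 5.95
tool_pos: [0.4872, -0.0478, 0.2495]
tool_rot: [3.042, -0.782, -0.002]
contact_force: [3.7, -1.6, -7.7]
opening: 0.021
grip_force: 30.3
```

```bash
python3 rel.py 0.73 0.25; python3 - <<'E'
from h import *
ims=[snap(n,n+'2.png')['image'] for n in('top','side')]
cv2.imwrite('pics/c2.png',np.hstack([cv2.resize(x,(400,400),interpolation=cv2.INTER_CUBIC) for x in(ims[0][148:258,255:365],ims[1][155:265,235:345])]))
E
```

```text
t 5.95 press xy [-0.0951  0.0818] z 0.2495 handle 0.71 r 0.1254 yawrel -0.712 q6 1.82 F [ 3.7 -1.6 -7.7] open 0.021
shift [ 0.0005 -0.0025 -0.0005] turn 0.018
```

View pics/c2.png

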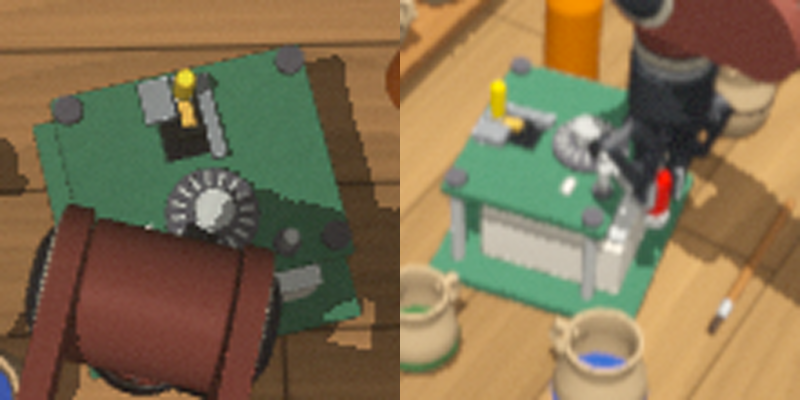

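Request:
{"op": "drive_tool", "data": {
  "rows": [
    [[0.0013,0.018,0.001],-0.145],
    [[0.0013,0.018,0],-0.145],
    [[0.0013,0.018,0],-0.145],
    [[0.0013,0.018,0],-0.145],
    [[0.0013,0.018,0],-0.145],
    [[0.0013,0.018,0],-0.145],
    [[0.0013,0.018,0],-0.145],
    [[0.0013,0.018,0],-0.145],
    [[0.0013,0.018,0],-0.145],
    [[0.0013,0.018,0],-0.145]
  ]
}}

```text
t: 7.05
tool_pos: [0.5231, -0.2105, 0.2494]
tool_rot: [-2.789, -1.438, 0.002]
contact_force: [0.6, 2.4, -4.9]
opening: 0.0203
grip_force: 30.7
```

```bash
python3 rel.py -0.73 0.25; python3 - <<'E'
from h import *
ims=[snap(n,n+'3.png')['image'] for n in('top','side')]
cv2.imwrite('pics/c3.png',np.hstack([cv2.resize(x,(400,400),interpolation=cv2.INTER_CUBIC) for x in(ims[0][148:258,255:365],ims[1][155:265,235:345])]))
E
```

```text
t 7.05 press xy [-0.0937 -0.0848] z 0.2494 handle -0.735 r 0.1264 yawrel 0.743 q6 0.1 F [ 0.6  2.4 -4.9] open 0.0203
shift [ 0.0014 -0.0007 -0.0006] turn 0.013
```

View pics/c3.png

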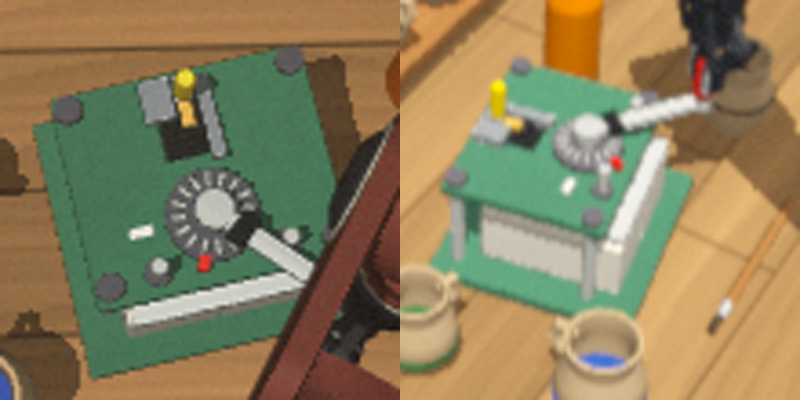

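Request:
{"op": "drive_tool", "data": {
  "rows": [
    [[0.001,0.0,0],0],
    [[0.0012,-0.0174,0],0.14],
    [[0.0012,-0.0174,0],0.14],
    [[0.0012,-0.0174,0],0.14],
    [[0.0012,-0.0174,0],0.14],
    [[0.0012,-0.0174,0],0.14],
    [[0.0012,-0.0174,0],0.14],
    [[0.0012,-0.0174,0],0.14],
    [[0.0009,-0.015,0],0.12],
    [[0,0,0],0]
  ]
}}

```text
t: 8.15
tool_pos: [0.4733, -0.0873, 0.2495]
tool_rot: [-3.132, 0.24, 0.001]
contact_force: [0.4, 0.0, -8.1]
opening: 0.021
grip_force: 30.6
```

Request:
{"op": "drive_tool", "data": {
  "rows": [
    [[0.0002,-0.007,0],0.056],
    [[0.0002,-0.007,0],0.056],
    [[0,0,0],0]
  ]
}}

```text
t: 8.45
tool_pos: [0.4762, -0.075, 0.2494]
tool_rot: [3.114, -0.413, -0.003]
contact_force: [-1.9, -2.1, -5.9]
opening: 0.0212
grip_force: 30.6
```

```bash
python3 rel.py 0.73 0.25
```

```text
t 8.45 press xy [-0.1115  0.0574] z 0.2494 handle 0.475 r 0.1254 yawrel -0.473 q6 1.52 F [-1.9 -2.1 -5.9] open 0.0212
shift [ 0.0045 -0.0315 -0.0006] turn 0.257
```

Request:
{"op": "drive_tool", "data": {
  "rows": [
    [[0.0003,-0.0085,0],0.068],
    [[0.0003,-0.0085,0],0.068],
    [[0,0,0],0]
  ]
}}

```text
t: 8.75
tool_pos: [0.482, -0.0588, 0.2494]
tool_rot: [-3.079, 0.623, 0.003]
contact_force: [-2.7, -0.4, -6.5]
opening: 0.0207
grip_force: 30.7
```

Request:
{"op": "drive_tool", "data": {
  "rows": [
    [[0.0003,-0.0085,0],0.068],
    [[0.0003,-0.0065,0],0.052],
    [[0,0,0],0]
  ]
}}

```text
t: 9.05
tool_pos: [0.4888, -0.0456, 0.2494]
tool_rot: [3.036, -0.806, -0.005]
contact_force: [-5.0, -2.0, -5.2]
opening: 0.0204
grip_force: 30.7
```

```bash
python3 rel.py -0.73 0.25
```

```text
t 9.05 press xy [-0.0931  0.0836] z 0.2494 handle 0.731 r 0.1252 yawrel -0.728 q6 1.85 F [-5.  -2.  -5.2] open 0.0204
shift [ 0.1111  0.1246 -0.0008] turn -1.458
```

Request:
{"op": "drive_tool", "data": {
  "rows": [
    [[0.0013,0.018,0],-0.145],
    [[0.0013,0.018,0],-0.145],
    [[0.0013,0.018,0],-0.145],
    [[0.0013,0.018,0],-0.145],
    [[0.0013,0.018,0],-0.145],
    [[0.0013,0.018,0],-0.145],
    [[0.0013,0.018,0],-0.145],
    [[0.0013,0.018,0],-0.145],
    [[0.0013,0.018,0],-0.145],
    [[0.001,0.0155,0],-0.125]
  ]
}}

```text
t: 10.05
tool_pos: [0.52, -0.2077, 0.2495]
tool_rot: [-2.818, -1.388, 0.004]
contact_force: [-4.6, -0.9, -4.2]
opening: 0.0206
grip_force: 30.8
```

```bash
python3 rel.py -0.73 0.25; python3 - <<'E'
from h import *
ims=[snap(n,n+'4.png')['image'] for n in('top','side')]
cv2.imwrite('pics/c4.png',np.hstack([cv2.resize(x,(400,400),interpolation=cv2.INTER_CUBIC) for x in(ims[0][148:258,255:365],ims[1][155:265,235:345])]))
E
```

```text
t 10.05 press xy [-0.0961 -0.0815] z 0.2495 handle -0.703 r 0.126 yawrel 0.707 q6 0.14 F [-4.6 -0.9 -4.2] open 0.0206
shift [ 0.0011  0.0034 -0.0005] turn -0.023
```

View pics/c4.png

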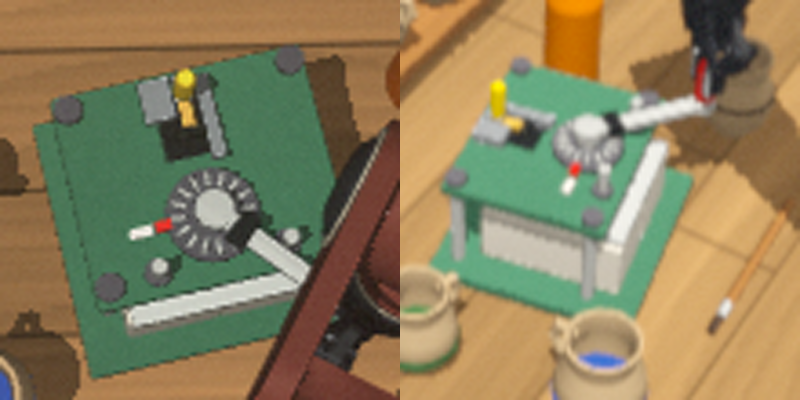

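The tab (165,226) is almost on the white mark (141,232). I'll push forward until it hits a hard stop.

Request:
{"op": "drive_tool", "data": {
  "rows": [
    [[0.001,0,0],0],
    [[0.0003,-0.0085,0],0.068],
    [[0.0003,-0.0085,0],0.068],
    [[0.0003,-0.0085,0],0.068],
    [[0,0,0],0]
  ]
}}

```text
t: 10.65
tool_pos: [0.5008, -0.1885, 0.2495]
tool_rot: [2.948, 1.082, -0.008]
contact_force: [-8.1, -5.8, -5.4]
opening: 0.0208
grip_force: 30.7
```

Request:
{"op": "drive_tool", "data": {
  "rows": [
    [[0.0002,-0.006,0],0.048],
    [[0,0,0],0]
  ]
}}

```text
t: 10.85
tool_pos: [0.4976, -0.1844, 0.2495]
tool_rot: [2.971, 1.011, -0.007]
contact_force: [-6.7, -8.2, -6.7]
opening: 0.0207
grip_force: 30.6
```

Request:
{"op": "drive_tool", "data": {
  "rows": [
    [[0.0002,-0.006,0],0.048],
    [[0,0,0],0]
  ]
}}

```text
t: 11.05
tool_pos: [0.4946, -0.1803, 0.2496]
tool_rot: [2.992, 0.938, -0.005]
contact_force: [-2.8, -13.0, -8.9]
opening: 0.0206
grip_force: 30.5
```

```bash
python3 rel.py -0.3 0.25
```

```text
t 11.05 press xy [-0.1154 -0.0494] z 0.2496 handle -0.405 r 0.1255 yawrel 0.399 q6 0.48 F [ -2.8 -13.   -8.9] open 0.0206
shift [ 0.0011 -0.0131 -0.0005] turn 0.099
```

Request:
{"op": "drive_tool", "data": {
  "rows": [
    [[0.0002,-0.006,0],0.048],
    [[0,0,0],0]
  ]
}}

```text
t: 11.25
tool_pos: [0.4918, -0.1762, 0.2496]
tool_rot: [3.011, 0.865, -0.003]
contact_force: [-0.6, -16.7, -10.9]
opening: 0.0213
grip_force: 30.5
```

Request:
{"op": "drive_tool", "data": {
  "rows": [
    [[0.0002,-0.006,0],0.048],
    [[0,0,0],0]
  ]
}}

```text
t: 11.45
tool_pos: [0.4892, -0.1719, 0.2497]
tool_rot: [3.027, 0.791, -0.002]
contact_force: [2.3, -20.1, -13.6]
opening: 0.0209
grip_force: 30.5
```

```bash
python3 rel.py -0.3 0.25
```

```text
t 11.45 press xy [-0.1189 -0.0401] z 0.2497 handle -0.325 r 0.1255 yawrel 0.302 q6 0.58 F [  2.3 -20.1 -13.6] open 0.0209
shift [ 0.0005 -0.0031 -0.0004] turn 0.002
```

```bash
cat > tab.py <<'E'
from h import *
import rel
c,s=np.cos(rel.TH),np.sin(rel.TH)
def ana(d,nm,i):
    im=i.astype(int); m=(im[...,2]>120)&(im[...,2]-im[...,1]>60)&(im[...,2]-im[...,0]>60)
    n,l,st,ce=cv2.connectedComponentsWithStats(m.astype(np.uint8),connectivity=8)
    for k in range(1,n):
        if st[k,4]<2: continue
        p=onz(d,*ce[k],.135); q=np.array([[c,s],[-s,c]])@(p[:2]-[rel.X0,rel.Y0])
        if 0.02<np.hypot(*q)<.055: print(nm,'tab',(q*1000).round(1),'angle past mark-side',np.degrees(np.arctan2(q[1],q[0])).round(1),st[k,4])
        q2=onz(d,*ce[k],.185)
        q2=np.array([[c,s],[-s,c]])@(q2[:2]-[rel.X0,rel.Y0])
        if .1<np.hypot(*q2)<.16: print(nm,'grip',(q2*1000).round(1),'h',np.arctan2(q2[1],-q2[0]).round(3))
if __name__=='__main__':
    for nm in('top','side'):
        d=vision.get_image(nm)
        for f in('4',): ana(d,nm+f,cv2.imread(f'pics/{nm}{f}.png'))
        ana(d,nm,d['image']); cv2.imwrite(f'pics/{nm}5.png',d['image'])
E
python3 tab.py
```

```text
top4 grip [  52.  -146.5] h -1.912
top4 tab [-1.2 37.5] angle past mark-side 91.8 14
top tab [-1.2 37.5] angle past mark-side 91.8 14
side4 grip [  63.7 -136.3] h -2.008
side4 grip [-89.8 -76.5] h -0.705
side4 tab [-0.5 34.8] angle past mark-side 90.8 9
side grip [  63.6 -136.3] h -2.007
side grip [-124.1  -13.9] h -0.112
side tab [-0.2 33.8] angle past mark-side 90.3 10
```

```bash
python3 - <<'E'
from h import *
ims=[cv2.imread(f'pics/{n}5.png') for n in('top','side')]
cv2.imwrite('pics/c5.png',np.hstack([cv2.resize(x,(400,400),interpolation=cv2.INTER_CUBIC) for x in(ims[0][168:258,265:355],ims[1][155:245,255:345])]))
E
```

```text
(no output)
```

View pics/c5.png

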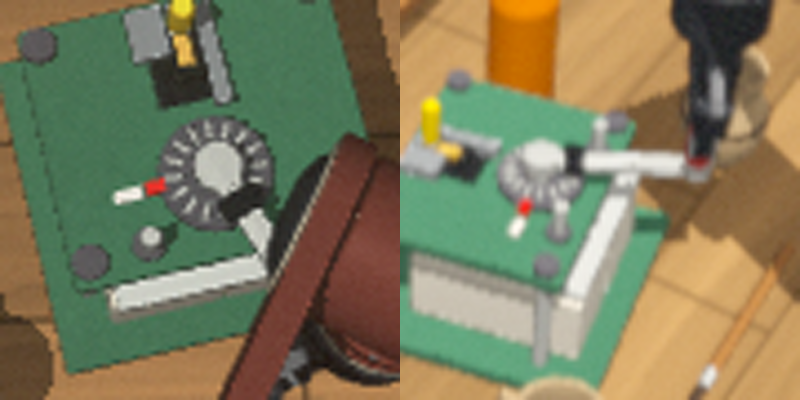

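The tab points at the mark and hasn't moved since the last picture. Next I'll push a little further to confirm the hard stop.

Request:
{"op": "drive_tool", "data": {
  "rows": [
    [[0.0002,-0.006,0],0.048],
    [[0,0,0],0],
    [[0,0,0],0]
  ]
}}

```text
t: 11.85
tool_pos: [0.4869, -0.1679, 0.2497]
tool_rot: [3.042, 0.717, 0.0]
contact_force: [4.6, -24.8, -15.7]
opening: 0.0208
grip_force: 30.6
```

Request:
{"op": "drive_tool", "data": {
  "rows": [
    [[0.0002,-0.006,0],0.048],
    [[0,0,0],0],
    [[0,0,0],0]
  ]
}}

```text
t: 12.15
tool_pos: [0.4846, -0.1636, 0.2497]
tool_rot: [3.055, 0.643, 0.002]
contact_force: [4.8, -29.4, -19.0]
opening: 0.021
grip_force: 30.8
```

```bash
python3 rel.py -0.3 0.25; python3 tab.py|grep -v 4
```

```text
t 12.15 press xy [-0.1216 -0.0309] z 0.2497 handle -0.249 r 0.1255 yawrel 0.206 q6 0.69 F [  4.8 -29.4 -19. ] open 0.021
shift [ 0.0009  0.0063 -0.0002] turn -0.094
top tab [-0.8 37.6] angle past mark-side 91.3 15
side grip [  63.7 -136.5] h -2.008
side tab [-0.2 33.8] angle past mark-side 90.3 10
```

Request:
{"op": "drive_tool", "data": {
  "rows": [
    [[0.0003,0.009,0],-0.072],
    [[0.0003,0.009,0],-0.072],
    [[0.0003,0.009,0],-0.072],
    [[0,0,0],0]
  ]
}}

```text
t: 12.65
tool_pos: [0.4969, -0.1836, 0.2495]
tool_rot: [2.981, 0.975, -0.005]
contact_force: [-4.5, -10.4, -7.1]
opening: 0.0206
grip_force: 31.1
```

Request:
{"op": "drive_tool", "data": {
  "rows": [
    [[0,0,0],0],
    [[0,0,0],0],
    [[0,0,0],0],
    [[0,0,0],0],
    [[0,0,0],0],
    [[0,0,0],0]
  ],
  "jaw": 0
}}

```text
t: 13.25
tool_pos: [0.4978, -0.18, 0.2502]
tool_rot: [2.986, 0.977, 0.001]
contact_force: [0.3, -0.1, -1.3]
opening: 0.0854
grip_force: 0.0
```

Request:
{"op": "drive_tool", "data": {
  "rows": [
    [[0,0,-0.03],0],
    [[0,0,-0.03],0],
    [[0,0,0],0]
  ]
}}

```text
t: 13.55
tool_pos: [0.4994, -0.1809, 0.3154]
tool_rot: [2.98, 0.975, 0.01]
contact_force: [-0.6, 0.2, 0.5]
opening: 0.0857
grip_force: 0.0
```

```bash
python3 rel.py 0.096 0 0.303 0; python3 tab.py|grep -v 4;
```

```text
t 13.55 press xy [-0.1108 -0.051 ] z 0.3154 handle -0.431 r 0.1219 yawrel 0.423 q6 0.45 F [-0.6  0.2  0.5] open 0.0857
shift [0.2094 0.0384 0.0136] turn 0.423
side grip [  63.8 -136.6] h -2.008
```

Request:
{"op": "drive_tool", "data": {
  "rows": [
    [[0.042,0.0077,0],0],
    [[0.042,0.0077,0],0],
    [[0.042,0.0077,0],0],
    [[0.042,0.0077,0],0],
    [[0.042,0.0077,0],0],
    [[0,0,0],0.141],
    [[0,0,0],0.141],
    [[0,0,0],0.141],
    [[0,0,0],0]
  ]
}}

```text
t: 14.55
tool_pos: [0.6894, -0.087, 0.3074]
tool_rot: [-3.123, -0.328, 0.005]
contact_force: [-0.1, 0.3, 0.7]
opening: 0.0855
grip_force: 0.0
```

```bash
python3 rel.py 0.096 0 0.224 0; sed -i "s/for f in('4',)/for f in()/" tab.py; python3 tab.py
```

```text
t 14.55 press xy [0.0946 0.0016] z 0.3074 handle 3.125 r 0.0946 yawrel 0.001 q6 1.13 F [-0.1  0.3  0.7] open 0.0855
shift [0.0017 0.0017 0.0834] turn 0.001
top grip [125.3 -90.1] h -2.518
top grip [151.5  46. ] h 2.847
top grip [117.5 -86.6] h -2.506
top grip [100.6 -88.7] h -2.419
top grip [141.7  61.1] h 2.734
top grip [141.5  52.5] h 2.787
top grip [136.   71.6] h 2.657
top grip [102.2 -78.5] h -2.487
top grip [131.   56.3] h 2.735
top grip [122.1  48.8] h 2.761
top grip [120.3  41. ] h 2.813
top grip [106.1  77.9] h 2.508
top grip [111.7  40.9] h 2.79
top grip [ 86.1 -80.2] h -2.391
top grip [ 82.6 -70.6] h -2.435
top grip [102.3  37.1] h 2.793
top grip [ 71.2 -75.5] h -2.327
top grip [-110.4  -61.4] h -0.508
side grip [  63.  -135.6] h -2.006
side grip [-111.4  -58.5] h -0.484
side tab [-0.2 33.8] angle past mark-side 90.3 10
```

Request:
{"op": "drive_tool", "data": {
  "rows": [
    [[0.0015,0.0015,0.028],0],
    [[0,0,0.028],0],
    [[0,0,0.025],0],
    [[0,0,0],0],
    [[0,0,0],0]
  ]
}}

```text
t: 15.15
tool_pos: [0.6913, -0.0884, 0.2285]
tool_rot: [-3.124, -0.329, 0.002]
contact_force: [-0.0, 0.2, 0.5]
opening: 0.0855
grip_force: 0.0
```

Request:
{"op": "drive_tool", "data": {
  "rows": [
    [[0,0,0],0],
    [[0,0,0],0],
    [[0,0,0],0],
    [[0,0,0],0],
    [[0,0,0],0],
    [[0,0,0],0],
    [[0,0,0],0],
    [[0,0,0],0]
  ],
  "jaw": 1,
  "grip_force": 40
}}

```text
t: 15.95
tool_pos: [0.6919, -0.0885, 0.2296]
tool_rot: [3.124, 0.327, 0.001]
contact_force: [-0.7, -0.6, 3.9]
opening: 0.0143
grip_force: 39.3
```

```bash
python3 rel.py 0.071 0 0.224 0
```

```text
t 15.95 press xy [ 0.0967 -0.0005] z 0.2296 handle -3.137 r 0.0967 yawrel -0.0 q6 1.13 F [-0.7 -0.6  3.9] open 0.0143
shift [-0.0257 -0.0005  0.0056] turn -0.0
```

Request:
{"op": "drive_tool", "data": {
  "rows": [
    [[-0.007,0,0],0],
    [[-0.007,0,0],0],
    [[-0.007,0,0],0],
    [[-0.005,0,0],0],
    [[0,0,0],0]
  ]
}}

```text
t: 16.45
tool_pos: [0.6664, -0.0938, 0.2296]
tool_rot: [3.124, 0.327, 0.006]
contact_force: [7.3, 2.1, 1.5]
opening: 0.0146
grip_force: 39.1
```

```bash
python3 rel.py 0.071 0 0.224 0; cat > pin.py <<'E'
from h import *
import rel
c,s=np.cos(rel.TH),np.sin(rel.TH)
for nm in('top','side'):
    d=vision.get_image(nm); im=d['image'].astype(int)
    m=(im[...,2]>140)&(im[...,1]>120)&(im[...,0]<70)
    n,l,st,ce=cv2.connectedComponentsWithStats(m.astype(np.uint8))
    for k in range(1,n):
        p=onz(d,*ce[k],.164); q=np.array([[c,s],[-s,c]])@(p[:2]-[rel.X0,rel.Y0])
        if st[k,4]>2 and abs(q[0]-.08)<.05 and abs(q[1])<.04: print(nm,(q*1000).round(1),st[k].tolist())
E
python3 pin.py
```

```text
t 16.45 press xy [ 0.0707 -0.0004] z 0.2296 handle -3.136 r 0.0707 yawrel -0.0 q6 1.11 F [7.3 2.1 1.5] open 0.0146
shift [ 0.0003 -0.0004  0.0056] turn -0.0
side [44.2 32.8] [269, 191, 6, 2, 6]
```

Request:
{"op": "drive_tool", "data": {
  "rows": [
    [[0,-0.005,0],0],
    [[0,-0.005,0],0],
    [[0,-0.003,0],0],
    [[0,0,0],0]
  ]
}}

```text
t: 16.95
tool_pos: [0.6642, -0.0812, 0.2296]
tool_rot: [3.123, 0.327, 0.007]
contact_force: [6.2, -0.5, 1.3]
opening: 0.0141
grip_force: 39.2
```

```bash
python3 rel.py 0.0745 0.013 0.224 0
```

```text
t 16.95 press xy [0.0711 0.0124] z 0.2296 handle 2.969 r 0.0722 yawrel 0.0 q6 1.13 F [ 6.2 -0.5  1.3] open 0.0141
shift [ 0.0033 -0.0006  0.0056] turn 0.0
```

Next I'll ease it back against the shoulder; if the force drops, it's seated. I'm adding 1 mm more sideways.

Request:
{"op": "drive_tool", "data": {
  "rows": [
    [[0,-0.001,0],0],
    [[0.003,0,0],0],
    [[0.002,0,0],0],
    [[0,0,0],0]
  ]
}}

```text
t: 17.35
tool_pos: [0.6682, -0.0802, 0.2296]
tool_rot: [3.122, 0.327, 0.001]
contact_force: [2.4, -4.0, 3.4]
opening: 0.0143
grip_force: 39.5
```

```bash
python3 rel.py 0.0745 0.013 0.224 0
```

```text
t 17.35 press xy [0.0752 0.0126] z 0.2296 handle 2.976 r 0.0763 yawrel -0.0 q6 1.13 F [ 2.4 -4.   3.4] open 0.0143
shift [-0.0007 -0.0004  0.0056] turn -0.0
```

Request:
{"op": "drive_tool", "data": {
  "rows": [
    [[0.0015,0.0005,0],0],
    [[0,0,0],0]
  ]
}}

```text
t: 17.55
tool_pos: [0.6687, -0.0802, 0.2295]
tool_rot: [3.123, 0.327, -0.005]
contact_force: [-2.9, -3.5, 8.0]
opening: 0.0143
grip_force: 39.9
```

Request:
{"op": "drive_tool", "data": {
  "rows": [
    [[0,0,0],0],
    [[0,0,0],0],
    [[0,0,0],0],
    [[0,0,0],0],
    [[0,0,0],0],
    [[0,0,0],0]
  ],
  "jaw": 0
}}

```text
t: 18.15
tool_pos: [0.6697, -0.0791, 0.2288]
tool_rot: [-3.124, -0.328, 0.0]
contact_force: [0.6, -0.1, 0.7]
opening: 0.0855
grip_force: 0.0
```

Request:
{"op": "drive_tool", "data": {
  "rows": [
    [[0,0,-0.035],0],
    [[0,0,-0.035],0],
    [[0,0,-0.035],0],
    [[-0.03,0.03,0],0],
    [[-0.03,0.04,0],0],
    [[-0.02,0.045,0],0],
    [[0,0.045,0],0],
    [[0,0.045,0],0],
    [[0,0,0],0]
  ]
}}

```text
t: 19.05
tool_pos: [0.6336, -0.3014, 0.333]
tool_rot: [3.124, 0.319, -0.001]
contact_force: [-0.5, 0.6, -1.3]
opening: 0.0854
grip_force: 0.0
```

```bash
python3 tab.py|grep tab; python3 pin.py; python3 - <<'E'
from h import *
ims=[snap(n,n+'6.png')['image'] for n in('top','side')]
cv2.imwrite('pics/c6.png',np.hstack([cv2.resize(x,(400,400),interpolation=cv2.INTER_CUBIC) for x in(ims[0][148:258,255:365],ims[1][155:265,235:345])]))
E
```

```text
top tab [-0.8 37.6] angle past mark-side 91.3 15
side tab [-0.2 33.8] angle past mark-side 90.3 10
top [75.9 12.4] [300, 176, 6, 6, 27]
side [73.2 12.9] [264, 181, 6, 11, 37]
```

View pics/c6.png

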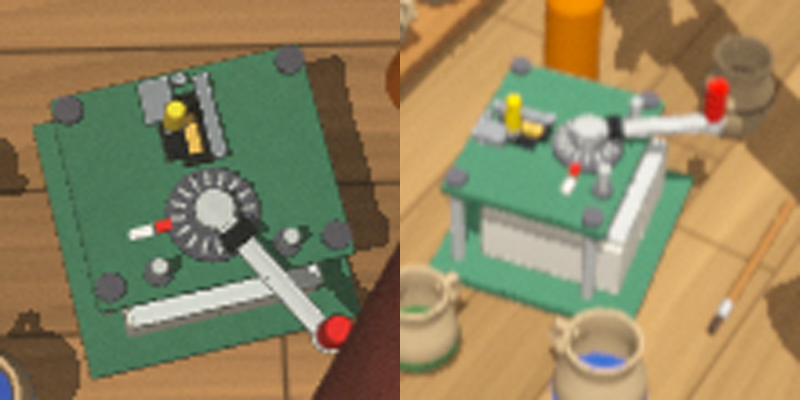

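The pin stands in the notch (crop 176,108; measured about x 75, y 12.7 mm), and the red tab (163,226) points at the white mark.

```bash
python3 -c "
from station import ctrl
print(ctrl.finish_job())"
```

```text
the job is handed in; nothing more can be done
None
```

The bolt is screwed home: the red tab points at the white mark and did not move further under about 29 N at the grip. The brake pin is in its notch, none of the objects round about were disturbed as far as I could see, and the job was handed in at about 19 s.

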